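# Sort the paint jars onto the comparator's pans and compare the colours

### The arm

A 7-joint arm with a two-finger parallel gripper is mounted at the origin on the work surface. World frame = base frame: x ahead of the robot, y to its left, z up, the work surface at z = 0. Lengths are in m, angles in rad, forces in N, time in s.
With the tool pointing down it reaches from about 0.425 to 0.875 m from the base axis. Payload 4.7 kg.
Tool frame: the origin (TCP) lies midway between the tips of the shut fingers; the grasp point (between the pads) lies 19 mm behind it; z points along the fingers, y is the direction in which the jaws open and shut (so a half turn about z gives the same grasp; the last joint's range is limited). The gripper opens to 87 mm and grips with 3 to 60 N. Pads are 19 mm wide; open, the fingers measure 117 mm over their backs; the gripper's body (75 mm by 190 mm) begins 51 mm behind the grasp point.
Start: joints at [-1.109, 0.321, -0.07, 1.45, 0.023, 1.371, -0.057], TCP at [0.281, 0.586, 0.194] pointing down, gripper open.
Joint ranges: [-2.86, 2.86], [-0.3, 2.09], [-1.38, 1.24], [0.06, 2.45], [-1.56, 4.7], [0.09, 2.05], [-2.69, 2.69]. Speed limits (rad/s): [2.57, 2.57, 3.14, 3.14, 3.14, 3.14, 3.14].

### API

Orientations are given as a rotation vector (axis times angle).
In Python, from bench import get_state, eyes, job gives the robot as it stands. The module is installed in compiled form; this text tells all that it offers.
- The arm moves only by the shell command python3 -m jog 'ROWS' [FORCE]. ROWS is JSON, a list that holds one entry, the list of rows, each a list of 5 numbers: the opening, from 0 (shut) to 1 (fully open), then the shift along the tool's x, y, z in units of 40 mm (1.0 is 40 mm), then the turn about the tool's z in units of 5 degrees (1.0 is 5 degrees). In form: [[[jaw, dx, dy, dz, turn], ...]]. A call has 1 to 10 rows; each row shifts and turns the commanded pose from where the row before left it, along the tool's axes as they then stand; what a row does not reach is not made up. A row lasts 1/8 s, in which the tool goes at most 62.5 mm and 10.7 degrees, less where a joint would pass 70% of its speed; a pose out of reach is approached as far as the arm can. A call is refused whole if a number of a shift passes 1 or a number of a turn 1, either way. A call with a gripper value outside its range is refused whole. The fingers move at their own pace and stop on an object; FORCE is the grip in N (left out, the last holds). Time passes only in rows, so rows that do not move let the fingers close. It gives the time, the measured TCP pose, the force and the opening at its end, in the units of the state.
- get_state(): the state, without advancing time (a new reading comes with each control period).
- eyes.get_image(name): name is "side" or "top" or "wrist"; returns (picture, depth): 420x560x3 uint8, red, green, blue; 420x560 float32, m along the optical axis (not along the pixel's ray), 0 where there is no reading.
- eyes.camera_params(name): a dict with "camera_matrix" (3x3 intrinsics, pixels), "k1" (the pictures are not rectified: a ray, as slopes to the right and down, at radius r is drawn at 1 + k1 r^2 times it, then the intrinsics apply), "pose" (4x4, takes a point from camera to world coordinates); the wrist camera has in their place "mount" (4x4, takes a point from camera to tool coordinates, whose origin is the TCP and whose axes are the flange's). Camera axes: x right, y down, z forward; pixel columns grow to the right and rows downward; lengths in m; the calibration is good to about 2 mm. A picture is of the moment at which its call begins: read the wrist's pose just before it. camera_params takes no time and is no camera call.
- job.close_job(): hands the job in, once; it reports no verdict.
The state is a dict: "time": time; "joint_positions": joint angles; "qd": joint speeds; "joint_torque": joint torques, N m; "position": TCP position; "tool_rot": TCP orientation; "ft_force": force on the tool from outside, world axes, zero at the start; "torque": the same for the moment, N m; "grip_width": opening from 0.0 (shut) to 1.0 (fully open).
Only numpy, scipy, OpenCV 4.12 (cv2) and the standard library are available. Lean on these libraries where they do the work, as an engineer would, in place of code of your own. Each camera call takes 0.05 s, during which the arm holds its last target. There are 200 camera calls.

### The job

I want to know whether the two small blue jars hold more paint than the big orange one. With the beam still locked, stand each jar upright in the pan of its lid's colour, then gently ease the red lever all the way across so the beam is free and tips, and once it has tipped bring the lever fully back so the beam is locked level again with the jars still standing in their pans. Leave the green-lidded jar and everything else on the bench where they are.

Things in the scene. Friction and masses are not known exactly. Their poses are not given: they have to be found in the camera images.
- balance: Grey beam comparator (equal-arm scale), fixed. Origin on the bench under the pivot; the front, with the red lever, faces its own -x; y along the beam, z up. Base 190 x 300 x 22 mm (x -130 to +60). Two pans in aluminium cradles on the beam at y = +-160 mm, colours on either side (inner edges at y = +-93, front edges at x = -93 mm). Dial plate and pointer rise at the middle to 160 mm.
- pan_blue: Blue open pan 170 (x) x 120 (y) x 24 mm high, walls and floor 4 mm, standing loose in its cradle on the beam. Origin at the centre of its underside (94 mm above the bench when the beam is locked); the inner floor is 4 mm above the origin. Takes the two blue jars side by side along its x.
- pan_orange: Orange open pan, same size and frame as the blue pan. Takes the orange jar.
- jar_blue_a: Small round paint jar, 54 mm diameter, 85 mm tall, straight-sided, white with a blue band and a blue lid (top 22 mm). Origin at the centre of its underside, z up. About 0.2 kg, more or less full.
- jar_blue_b: The second small blue jar, same as the first.
- jar_orange: Big round paint jar, 62 mm diameter, 110 mm tall, straight-sided, white with an orange band and an orange lid (top 22 mm). Origin at the centre of its underside, z up. About 0.4 kg, more or less full.
- jar_green: Small jar with a green band and a green lid, 54 mm diameter, 85 mm tall; not part of the job, leave it. Origin at the centre of its underside.
- arrest (a joint): The arrest lever's angle in rad: 0 = home, leaning to the comparator's +y, beam locked; 1.0 = all the way over, leaning to -y, beam free. Stiff enough to stay where it is left (about 6 N at the knob moves it).
- arrest_knob (a point): Centre of the lever's red ball knob, 26 mm diameter, on a steel rod 8 mm thick; about 120 mm above the bench, in front (-x) of the beam's middle.
- arrest_hinge (a point): The lever's pivot, on the base 37 mm above the bench, 95 mm from the knob's centre. The lever turns about the comparator's x axis: at 0 it leans 0.5 rad from upright to +y, at 1.0 it leans 0.5 rad to -y.
- beam (a joint): The beam's tilt in rad: 0 = level; free, it tips to about +0.1 or -0.1 towards the heavier pan (positive: the +y end rises).
- bowl: Blue ceramic bowl, 110 mm diameter, 50 mm high; bystander. Origin at the centre of its underside.
- squeeze: White squeeze bottle, 48 mm diameter, 140 mm tall, black cap; bystander. Origin at the centre of its underside.
- mug: Terracotta mug, 80 mm diameter, 95 mm tall; bystander. Origin at the centre of its underside.
- brush: Brush lying on the bench; bystander.
Things that resemble listed ones, but are neither listed nor needed, are in the scene too. Leave any pink look-alike of the jar_blue_a alone.

How it is judged:
On the way, in this order (a step that is already met when the one before it is completed fails the run):
1. both blue jars stand in the blue pan and the orange jar in the orange pan, let go, with the beam still locked (x of jar_blue_a in the frame of pan_blue between -0.075 and 0.075 m and y of jar_blue_a in the frame of pan_blue between -0.05 and 0.05 m and z of jar_blue_a in the frame of pan_blue between -0.004 and 0.012 m and angle between each of jar_blue_a, jar_blue_b, jar_orange's own z axis and vertical below 0.25 rad and x of jar_blue_b in the frame of pan_blue between -0.075 and 0.075 m and y of jar_blue_b in the frame of pan_blue between -0.05 and 0.05 m and z of jar_blue_b in the frame of pan_blue between -0.004 and 0.012 m and x of jar_orange in the frame of pan_orange between -0.075 and 0.075 m and y of jar_orange in the frame of pan_orange between -0.05 and 0.05 m and z of jar_orange in the frame of pan_orange between -0.004 and 0.012 m and contact force between each of jar_blue_a, jar_blue_b, jar_orange and the fingers below 0.2 N and value of joint arrest below 0.2 rad), for 0.2 s.
2. the lever is over and the beam has tipped to one side, the jars still in their pans (value of joint arrest above 0.8 rad and (value of joint beam above 0.05 rad or value of joint beam below -0.05 rad) and x of jar_blue_a in the frame of pan_blue between -0.075 and 0.075 m and y of jar_blue_a in the frame of pan_blue between -0.05 and 0.05 m and z of jar_blue_a in the frame of pan_blue between -0.004 and 0.012 m and angle between each of jar_blue_a, jar_blue_b, jar_orange's own z axis and vertical below 0.25 rad and x of jar_blue_b in the frame of pan_blue between -0.075 and 0.075 m and y of jar_blue_b in the frame of pan_blue between -0.05 and 0.05 m and z of jar_blue_b in the frame of pan_blue between -0.004 and 0.012 m and x of jar_orange in the frame of pan_orange between -0.075 and 0.075 m and y of jar_orange in the frame of pan_orange between -0.05 and 0.05 m and z of jar_orange in the frame of pan_orange between -0.004 and 0.012 m), for 0.2 s.
At the end, for the whole second after the job is handed in: The blue jars stand upright (within 0.25 rad) at rest in the blue pan and the orange jar in the orange pan, on the pans' floors; the pans are within 20 mm of where they began; the lever is home (below 0.15 rad) and the beam locked level (within 0.03 rad) (x of jar_blue_a in the frame of pan_blue between -0.075 and 0.075 m and y of jar_blue_a in the frame of pan_blue between -0.05 and 0.05 m and z of jar_blue_a in the frame of pan_blue between -0.004 and 0.012 m and angle between each of jar_blue_a, jar_blue_b, jar_orange's own z axis and vertical below 0.25 rad and x of jar_blue_b in the frame of pan_blue between -0.075 and 0.075 m and y of jar_blue_b in the frame of pan_blue between -0.05 and 0.05 m and z of jar_blue_b in the frame of pan_blue between -0.004 and 0.012 m and x of jar_orange in the frame of pan_orange between -0.075 and 0.075 m and y of jar_orange in the frame of pan_orange between -0.05 and 0.05 m and z of jar_orange in the frame of pan_orange between -0.004 and 0.012 m and value of joint arrest below 0.15 rad and value of joint beam between -0.03 and 0.03 rad and linear speed of each of jar_blue_a, jar_blue_b, jar_orange below 0.02 m/s and distance of each of pan_blue, pan_orange from where it was at the start of the episode below 0.02 m); the robot touches nothing.
It fails at once if the lever is moved over before all three jars stand in their pans (value of joint arrest above 0.4 rad and not ((x of jar_blue_a in the frame of pan_blue between -0.075 and 0.075 m and y of jar_blue_a in the frame of pan_blue between -0.05 and 0.05 m and z of jar_blue_a in the frame of pan_blue between -0.004 and 0.012 m and angle between jar_blue_a's own z axis and vertical below 0.25 rad) and (x of jar_blue_b in the frame of pan_blue between -0.075 and 0.075 m and y of jar_blue_b in the frame of pan_blue between -0.05 and 0.05 m and z of jar_blue_b in the frame of pan_blue between -0.004 and 0.012 m and angle between jar_blue_b's own z axis and vertical below 0.25 rad) and (x of jar_orange in the frame of pan_orange between -0.075 and 0.075 m and y of jar_orange in the frame of pan_orange between -0.05 and 0.05 m and z of jar_orange in the frame of pan_orange between -0.004 and 0.012 m and angle between jar_orange's own z axis and vertical below 0.25 rad))).
It fails at once if the freed beam slams over (faster than 0.6 rad/s) (value of joint arrest above 0.2 rad and (velocity of joint beam above 0.6 rad/s or velocity of joint beam below -0.6 rad/s)).
It fails at once if a jar is tipped over (angle between any of jar_blue_a, jar_blue_b, jar_orange's own z axis and vertical above 0.8 rad).
It fails at once if the green jar or another bystander is moved more than 30 mm (distance of any of jar_green, bowl, squeeze, mug, brush from where it was at the start of the episode above 0.03 m).
It also fails if it takes over 72 s, if anything falls off the work surface, if the arm or the gripper's body presses on something with over 40 N, if the wrist force passes 120 N, or if a joint passes its speed limit or range.

## Working session

There is one attempt and no reset: what is moved stays moved. The work goes in short steps, Python scripts to look and compute and a shell command to move; the robot and the scene stay as the last step left them, time stands still between calls to the robot, and variables do not carry over. Pictures are saved under pics/ and viewed, about 8 in all and at most 12, crops included, and the job is handed in when it is done.

```bash
mkdir -p pics
cat > h.py <<'E'
import numpy as np, cv2
from bench import get_state, eyes, job
from scipy.spatial.transform import Rotation as R
def grab(n):
    s=get_state(); im,d=eyes.get_image(n); p=eyes.camera_params(n)
    if 'pose' in p: T=np.array(p['pose'])
    else:
        W=np.eye(4); W[:3,:3]=R.from_rotvec(s['tool_rot']).as_matrix(); W[:3,3]=s['position']; T=W@np.array(p['mount'])
    np.savez(''+n+'.npz',im=im,d=d,K=np.array(p['camera_matrix']),k1=p['k1'],T=T)
    return im,d
def cloud(n):
    z=np.load(''+n+'.npz'); K=z['K']; h,w=z['d'].shape
    u,v=np.meshgrid(np.arange(w),np.arange(h)); 
    xy=cv2.undistortPoints(np.stack([u,v],-1).reshape(-1,1,2).astype(float),K,np.array([float(z['k1']),0,0,0])).reshape(h,w,2)
    P=np.concatenate([xy*z['d'][...,None],z['d'][...,None]],-1)
    return z['im'],P@z['T'][:3,:3].T+z['T'][:3,3],z['d']
E
python3 - <<'E'
from h import *
s=get_state(); print(s)
for n in('top','side'):
    im,d=grab(n); cv2.imwrite(f'pics/{n}0.png',cv2.resize(im[...,::-1],(800,600)))
    print(n,np.load(n+'.npz')['T'].round(3).tolist())
E
```

```text
{'time': 0.0, 'joint_positions': array([-1.10889906,  0.32183075, -0.07010384,  1.45163565,  0.02262065,
        1.37080347, -0.05692198]), 'qd': array([-0.00135257,  0.00068588,  0.00019385,  0.00230505,  0.00030228,
        0.00082681,  0.00062182]), 'joint_torque': array([ 8.31071811e-04, -4.91294646e+01, -4.03444497e-01, -3.12522268e+01,
       -6.39612903e-02,  4.38763504e-02,  1.89925127e-04]), 'position': array([0.28122483, 0.58535708, 0.19307645]), 'tool_rot': array([-6.97420848e-01, -3.06288229e+00,  2.92771355e-03]), 'ft_force': array([-0.86498944, -0.44420091,  0.14204824]), 'torque': array([-0.04063907,  0.0175719 , -0.00879075]), 'grip_width': 0.9997609463665706}
top [[0.027, -0.981, 0.19, 0.383], [-1.0, -0.029, -0.006, -0.038], [0.011, -0.19, -0.982, 1.136], [0.0, 0.0, 0.0, 1.0]]
side [[0.831, -0.302, 0.467, 0.001], [-0.556, -0.433, 0.709, -0.927], [-0.012, -0.849, -0.528, 0.778], [0.0, 0.0, 0.0, 1.0]]
```

View pics/top0.png

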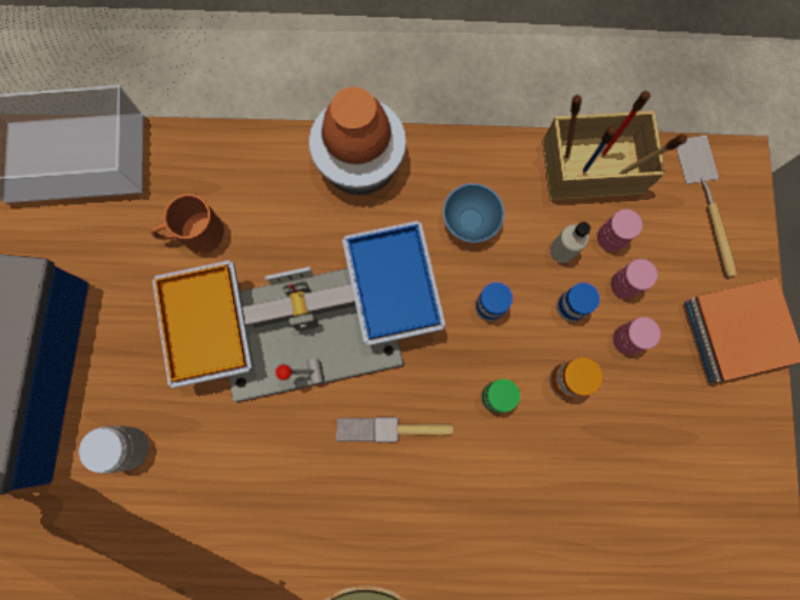

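View pics/side0.png

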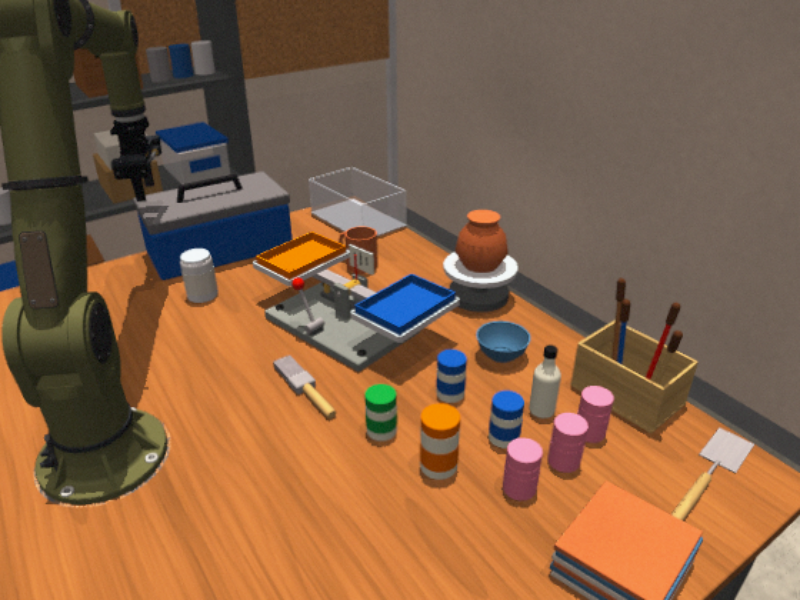

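```bash
cat > m.py <<'E'
from h import *
im,P,d=cloud('top')
hsv=cv2.cvtColor(im,cv2.COLOR_RGB2HSV)
def jar(name,px,zlo,zhi,r=26):
    u,v=int(px[0]*.7),int(px[1]*.7); 
    m=np.zeros(d.shape,bool); m[v-r:v+r,u-r:u+r]=1
    c=hsv[v,u].astype(int); dh=abs(hsv[...,0].astype(int)-c[0])
    m&=(dh<12)&(hsv[...,1]>90)&(P[...,2]>zlo)&(P[...,2]<zhi)
    q=P[m]; top=q[:,2]>np.percentile(q[:,2],60)-.006
    (cx,cy),rr=cv2.minEnclosingCircle(q[top][:,:2].astype(np.float32))
    print(name,'circle',round(cx,4),round(cy,4),'r',round(rr,4),'mean',q[top].mean(0).round(4),m.sum())
jar('blue1',(495,298),.07,.1);jar('blue2',(582,300),.07,.1);jar('orange',(582,377),.095,.125);jar('green',(502,396),.07,.1)
def pan(name,px):
    u,v=int(px[0]*.7),int(px[1]*.7); c=hsv[v,u].astype(int)
    m=(abs(hsv[...,0].astype(int)-c[0])<12)&(hsv[...,1]>120)&(P[...,2]>.085)&(P[...,2]<.125)
    M=np.zeros(d.shape,bool);M[v-60:v+60,u-60:u+60]=1;m&=M
    q=P[m]; b=cv2.minAreaRect(q[:,:2].astype(np.float32)); print(name,b,'floor z',P[v,u].round(4),np.percentile(q[:,2],[2,50,98]).round(4))
pan('pblue',(393,283));pan('porange',(203,322))
for n,p in dict(knob=(283,372),hingeend=(315,372),bowl=(473,213),squeeze=(582,230),pink1=(627,224),pink3=(645,335),pink2=(640,275),bowlrimL=(446,205),dial=(290,274),brushend=(450,430),orangecorner=(237,380)).items(): print(n,P[int(p[1]*.7),int(p[0]*.7)].round(4))
m=((hsv[...,0]<6)|(hsv[...,0]>174))&(hsv[...,1]>180)&(P[...,2]>.1); M=np.zeros(d.shape,bool);M[245:275,185:215]=1
print('red',P[m&M].mean(0),(m&M).sum())
E
python3 m.py
```

```text
blue1 circle 0.5951 -0.2023 r 0.0269 mean [ 0.5946 -0.2019  0.0839] 383
blue2 circle 0.5994 -0.3495 r 0.0268 mean [ 0.5993 -0.349   0.0833] 384
orange circle 0.4679 -0.3388 r 0.0314 mean [ 0.4672 -0.3382  0.1089] 607
green circle 0.4352 -0.2133 r 0.027 mean [ 0.4345 -0.2134  0.0841] 406
pblue ((0.6150461435317993, -0.03047236055135727), (0.1737058460712433, 0.12043174356222153), 13.961886405944824) floor z [ 0.6123 -0.0298  0.0972] [0.093  0.0973 0.1179]
porange ((0.5722807049751282, 0.28579384088516235), (0.24252943694591522, 0.12614716589450836), 13.351924896240234) floor z [0.539  0.2791 0.0958] [0.0935 0.0983 0.1188]
knob [0.4583 0.1359 0.1366]
hingeend [0.4664 0.0981 0.051 ]
bowl [ 0.7703 -0.1729  0.0017]
squeeze [ 0.6999 -0.3334  0.1391]
pink1 [ 0.7328 -0.4271  0.0842]
pink3 [ 0.5398 -0.4498  0.0859]
pink2 [ 0.6432 -0.4488  0.0816]
bowlrimL [ 0.7693 -0.1192  0.0468]
dial [0.6096 0.13   0.1606]
brushend [ 0.3757 -0.134   0.0205]
orangecorner [0.4496 0.2351 0.0267]
red [0.4574178  0.13474181 0.14455959] 84
```

Run:
```python
from h import *
im=cloud('side')[0]
cv2.imwrite('pics/c1.png',cv2.resize(im[230:360,240:440,::-1],(800,520),interpolation=cv2.INTER_CUBIC))
```

```text
(no output)
```

View pics/c1.png

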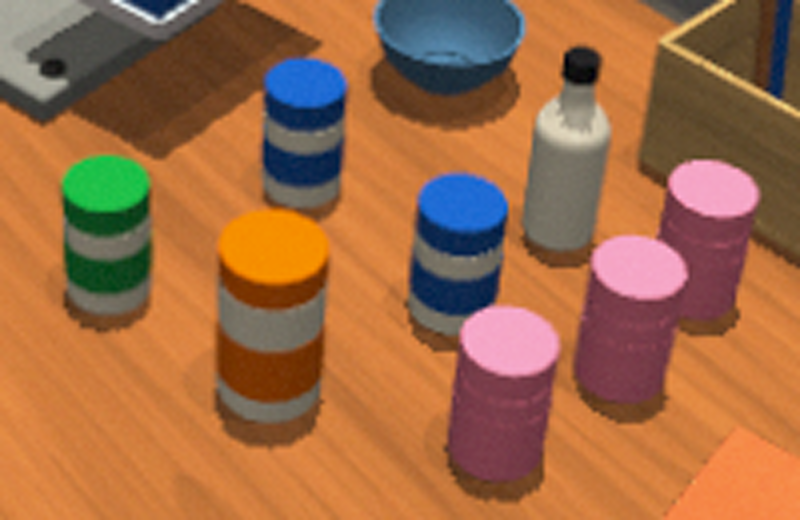

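The lookalikes at side-crop pixels are: blue jars at (305,95) and (462,205), the big orange jar at (273,248), the green jar at (106,185), and pink jars at (510,345), (638,270) and (712,190). I take the two with blue lids and the tall orange one. At top-image pixels these are (495,300), (580,302) and (580,378). The orange jar goes first.

```bash
cat > go.py <<'E'
import sys; from h import *
# usage: go.py x y z [yawdeg of tool x]: remaining shift (tool axes, 40mm units) and turn (5deg units)
s=get_state(); M=R.from_rotvec(s['tool_rot']).as_matrix(); t=np.array([float(a) for a in sys.argv[1:4]])
d=M.T@(t-s['position'])/.04; yaw=np.degrees(np.arctan2(M[1,0],M[0,0]))
w=float(sys.argv[4]) if len(sys.argv)>4 else 14.
tr=-((w-yaw+180)%360-180)/5
# shift if expressed in final (level) axes
c,sn=np.cos(np.radians(w)),np.sin(np.radians(w)); F=np.array([[c,sn,0],[sn,-c,0],[0,0,-1]])
print('t',round(s['time'],2),'pos',s['position'].round(4),'f',s['ft_force'].round(1),'grip',round(s['grip_width'],3),'\nshift',d.round(3),'turn',round(tr,2),'| final axes',(F@(t-s['position'])/.04).round(3),'tilt',M[2].round(4),'j7',s['joint_positions'][6].round(2))
E
python3 - <<'E'
from h import *
s=get_state(); p=s['position'][:2]; M=R.from_rotvec(s['tool_rot']).as_matrix(); yaw=np.degrees(np.arctan2(M[1,0],M[0,0]))
print(yaw)
a0,r0=np.arctan2(p[1],p[0]),np.hypot(*p); g=np.array([.4676,-.3386]); a1,r1=np.arctan2(g[1],g[0]),np.hypot(*g)
N=28; tt=((yaw-14)%360)/N/5; print('turn',tt)
for k in range(N):
    f=(k+1)/N; a=a0+(a1-a0)*f; r=r0+(r1-r0)*f; q=r*np.array([np.cos(a),np.sin(a)])
    th=np.radians(yaw-5*tt*k); ex=np.array([np.cos(th),np.sin(th)]); ey=np.array([np.sin(th),-np.cos(th)])
    print(k,((q-p)@ex/.04).round(2),((q-p)@ey/.04).round(2)); p=q
E
```

```text
154.34463984345905
turn 1.0024617131675646
0 -1.01 -0.1
1 -1.01 -0.07
2 -1.01 -0.05
3 -1.0 -0.02
4 -1.0 0.0
5 -0.99 0.03
6 -0.99 0.05
7 -0.98 0.08
8 -0.98 0.1
9 -0.97 0.12
10 -0.96 0.15
11 -0.96 0.17
12 -0.95 0.19
13 -0.94 0.22
14 -0.93 0.24
15 -0.92 0.26
16 -0.91 0.28
17 -0.9 0.3
18 -0.89 0.32
19 -0.87 0.34
20 -0.86 0.36
21 -0.85 0.38
22 -0.83 0.4
23 -0.82 0.42
24 -0.81 0.44
25 -0.79 0.46
26 -0.78 0.47
27 -0.76 0.49
```

```bash
python3 -m jog '[[[1,-0.5,-0.1,-0.8,1],[1,-1,-0.1,-0.8,1],[1,-1,-0.05,0,1],[1,-1,-0.02,0,1],[1,-1,0,0,1],[1,-1,0.03,0,1],[1,-1,0.05,0,1],[1,-1,0.1,0,1],[1,-1,0.1,0,1],[1,-1,0.1,0,1]]]' 20; python3 go.py .4676 -.3386 .25
```

```text
time: 1.35
position: [0.5311, 0.3009, 0.2581]
tool_rot: [-1.934, -2.476, -0.0]
ft_force: [-0.2, 0.7, 0.2]
grip_width: 0.996
t 1.35 pos [0.5311 0.3009 0.2581] f [-0.2  0.7  0.2] grip 0.996 
shift [-15.129  -5.41    0.203] turn 18.0 | final axes [-5.407 15.13   0.204] tilt [ 0.  0. -1.] j7 -0.28
```

```bash
python3 -m jog '[[[1,-1,0.15,0,1],[1,-1,0.17,0,1],[1,-1,0.2,0,1],[1,-1,0.2,0,1],[1,-1,0.2,0,1],[1,-0.9,0.25,0,1],[1,-0.9,0.3,0,1],[1,-0.9,0.3,0,1],[1,-0.9,0.3,0,1],[1,-0.9,0.3,0,1]]]'; python3 go.py .4676 -.3386 .25
```

```text
time: 2.6
position: [0.5717, -0.0824, 0.2581]
tool_rot: [-2.799, -1.426, 0.0]
ft_force: [0.8, 0.1, -0.1]
grip_width: 0.997
t 2.6 pos [ 0.5717 -0.0824  0.2581] f [ 0.8  0.1 -0.1] grip 0.997 
shift [-6.711  1.659  0.203] turn 8.0 | final axes [-4.074  5.585  0.203] tilt [-0. -0. -1.] j7 -0.46
```

```bash
python3 -m jog '[[[1,-0.84,0.21,0,1],[1,-0.82,0.28,0,1],[1,-0.79,0.35,0,1],[1,-0.76,0.42,0,1],[1,-0.72,0.48,0,1],[1,-0.67,0.54,0,1],[1,-0.62,0.6,0,1],[1,-0.57,0.65,0,1],[1,0,0,0,0],[1,0,0,0,0]]]'; python3 go.py .4676 -.3386 .19
python3 - <<'E'
from h import *
grab('wrist'); im,P,d=cloud('wrist'); cv2.imwrite('pics/w1.png',im[...,::-1])
hsv=cv2.cvtColor(im,cv2.COLOR_RGB2HSV)
m=(abs(hsv[...,0].astype(int)-17)<8)&(hsv[...,1]>150)&(P[...,2]>.1)&(P[...,2]<.12)
q=P[m]; print(m.sum(), cv2.minEnclosingCircle(q[:,:2].astype(np.float32)),q.mean(0))
E
```

```text
time: 3.85
position: [0.4697, -0.3369, 0.2579]
tool_rot: [-3.117, -0.391, -0.0]
ft_force: [0.5, 0.6, 0.1]
grip_width: 0.998
t 3.85 pos [ 0.4697 -0.3369  0.2579] f [0.5 0.6 0.1] grip 0.998 
shift [-0.063  0.03   1.698] turn 0.06 | final axes [-0.063  0.029  1.698] tilt [ 1.e-04 -6.e-04 -1.e+00] j7 -0.63
2269 ((0.4666064977645874, -0.3403095602989197), 0.031122440472245216) [ 0.46782413 -0.33995728  0.10989367]
```

View pics/w1.png

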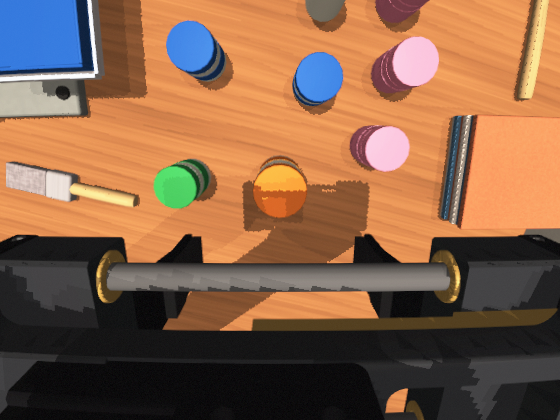

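The wrist picture shows the orange jar at (280,190), centred between the jaws with its neighbours clear. I descend and grip.

```bash
python3 -m jog '[[[1,-0.08,0.05,0.8,0],[1,0,0,1,0],[1,0,0,1,0],[1,0,0,1,0],[1,0,0,0.7,0],[1,0,0,0.3,0],[1,0,0,0,0],[0.5,0,0,0,0],[0.5,0,0,0,0],[0.5,0,0,0,0]]]' 25; python3 -m jog '[[[0.5,0,0,0,0],[0.5,0,0,0,0],[0.5,0,0,0,0]]]'; python3 go.py .538 .28 .17
```

```text
time: 5.15
position: [0.4675, -0.3399, 0.0669]
tool_rot: [3.117, 0.392, 0.002]
ft_force: [0.3, 0.4, 0.4]
grip_width: 0.746
time: 5.52
position: [0.4674, -0.3398, 0.0667]
tool_rot: [3.117, 0.392, 0.001]
ft_force: [-0.8, 1.0, 5.3]
grip_width: 0.704
t 5.53 pos [ 0.4674 -0.3398  0.0667] f [-0.8  1.   5.3] grip 0.704 
shift [  5.553 -14.573  -2.581] turn 0.07 | final axes [  5.462 -14.607  -2.582] tilt [ 8.e-04  2.e-04 -1.e+00] j7 -0.53
```

```bash
python3 -m jog '[[[0.5,0,0,-0.3,0],[0.5,0,0,-0.6,0],[0.5,0,0,-0.9,0],[0.5,0,0,-1,0],[0.5,0,0,-1,0],[0.5,0.1,-0.3,-0.7,0],[0.5,0.2,-0.5,-0.3,0],[0.5,0.3,-0.8,0,0],[0.5,0.35,-0.9,0,0],[0.5,0.35,-0.9,0,0]]]'; python3 go.py .538 .28 .26
```

```text
time: 6.78
position: [0.483, -0.194, 0.2576]
tool_rot: [-3.117, -0.391, 0.002]
ft_force: [0.9, -0.3, -4.4]
grip_width: 0.704
t 6.78 pos [ 0.483  -0.194   0.2576] f [ 0.9 -0.3 -4.4] grip 0.704 
shift [  4.259 -11.142  -0.057] turn 0.06 | final axes [  4.201 -11.164  -0.059] tilt [-1.e-03 -5.e-04 -1.e+00] j7 -0.98
```

```bash
python3 -m jog '[[[0.5,0.35,-0.95,0,0],[0.5,0.4,-0.95,0,0],[0.5,0.4,-0.95,0,0],[0.5,0.4,-0.95,0,0],[0.5,0.4,-0.95,0,0],[0.5,0.4,-0.95,0,0],[0.5,0.4,-0.95,0,0],[0.5,0.35,-0.95,0,0],[0.5,0.3,-0.95,0,0],[0.5,0.2,-0.7,0,0]]]';python3 -m jog '[[[0.5,0.1,-0.4,0,0],[0.5,0,-0.2,0,0],[0.5,0,0,0,0]]]'; python3 go.py .538 .28 .175
python3 - <<'E'
from h import *
grab('wrist');grab('top'); im,P,d=cloud('wrist'); cv2.imwrite('pics/w2.png',im[...,::-1])
E
```

```text
time: 8.02
position: [0.5307, 0.2008, 0.2572]
tool_rot: [3.116, 0.394, -0.003]
ft_force: [0.5, -0.6, -3.6]
grip_width: 0.702
time: 8.4
position: [0.5293, 0.2226, 0.2581]
tool_rot: [3.116, 0.391, -0.001]
ft_force: [0.2, -0.4, -3.9]
grip_width: 0.704
t 8.4 pos [0.5293 0.2226 0.2581] f [ 0.2 -0.4 -3.9] grip 0.704 
shift [ 0.566 -1.337  2.075] turn 0.06 | final axes [ 0.558 -1.339  2.076] tilt [-5.e-04  6.e-04 -1.e+00] j7 -1.73
```

View pics/w2.png

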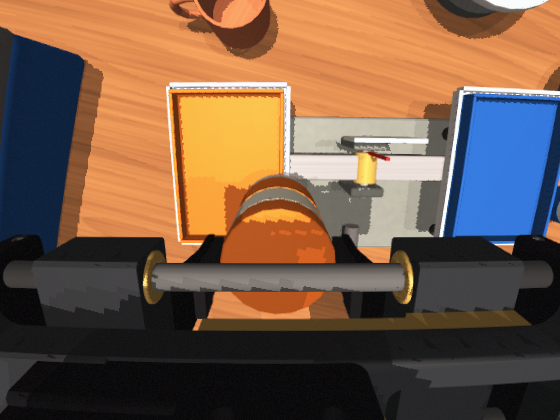

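The wrist view shows the orange jar hanging upright in the jaws at (278,240), with the orange pan's corners at (168,84), (290,84) and (180,243). I'll check the pan centre from these.

Run:
```python
from h import *
im,P,d=cloud('wrist'); hsv=cv2.cvtColor(im,cv2.COLOR_RGB2HSV)
a=np.radians(14); F=np.array([[np.cos(a),np.sin(a)],[-np.sin(a),np.cos(a)]])
m=(abs(hsv[...,0].astype(int)-17)<8)&(hsv[...,1]>150)&(P[...,2]>.094)&(P[...,2]<.122); m[175:,:]=0
q=P[m]; b=(q[:,:2]@F.T); print('orange far x,y range (balance axes)',b[:,0].max(),b[:,1].min(),b[:,1].max())
c=np.array([b[:,0].max()-.085,(b[:,1].min()+b[:,1].max())/2]); print('centre',c@F, 'floor z',np.median(q[:,2]))
m=(abs(hsv[...,0].astype(int)-109)<8)&(hsv[...,1]>150)&(P[...,2]>.094)&(P[...,2]<.122); m[235:,:]=0;m[:,:440]=0
q=P[m];b=(q[:,:2]@F.T);print('blue far x', b[:,0].max(),'ymax',b[:,1].max(), 'centre',np.array([b[:,0].max()-.085,b[:,1].max()-.06])@F)
# jar bottom / tilt: lid not needed
```

```text
orange far x,y range (balance axes) 0.7643402822530525 -0.02329103954510973 0.20093305408462855
centre [0.63767323 0.25052993] floor z 0.09834154807663598
blue far x 0.6728617470106808 ymax -0.11657366157972274 centre [ 0.61311678 -0.02911204]
```

```bash
python3 -m jog '[[[0.5,0.25,-0.6,0,0],[0.5,0.2,-0.57,0,0],[0.5,0.08,-0.2,0,0],[0.5,0,0,0.6,0],[0.5,0,0,0.8,0],[0.5,0,0,0.5,0],[0.5,0,0,0.25,0],[0.5,0,0,0,0],[0.5,0,0,0,0]]]'; python3 go.py .5365 .281 .1655
```

```text
time: 9.62
position: [0.5371, 0.282, 0.1734]
tool_rot: [-3.116, -0.392, -0.003]
ft_force: [0.2, -0.7, -3.3]
grip_width: 0.706
t 9.62 pos [0.5371 0.282  0.1734] f [ 0.2 -0.7 -3.3] grip 0.706 
shift [-0.022  0.021  0.197] turn 0.07 | final axes [-0.022  0.021  0.197] tilt [ 1.9e-03 -5.0e-04 -1.0e+00] j7 -1.79
```

```bash
python3 -m jog '[[[0.5,0,0,0.08,0],[0.5,0,0,0.06,0],[0.5,0,0,0.04,0],[0.5,0,0,0,0],[0.5,0,0,0,0]]]'; python3 go.py .5365 .281 .1655
```

```text
time: 10.25
position: [0.5365, 0.2817, 0.165]
tool_rot: [-3.117, -0.392, -0.0]
ft_force: [0.4, 0.1, -3.9]
grip_width: 0.706
t 10.25 pos [0.5365 0.2817 0.165 ] f [ 0.4  0.1 -3.9] grip 0.706 
shift [-0.003  0.017 -0.012] turn 0.07 | final axes [-0.003  0.017 -0.012] tilt [ 1.e-04 -0.e+00 -1.e+00] j7 -1.79
```

```bash
python3 -m jog '[[[0.5,0,0,0.03,0],[0.5,0,0,0.02,0],[0.5,0,0,0,0]]]'|grep -E 'pos|ft'; python3 -m jog '[[[0.5,0,0,0.03,0],[0.5,0,0,0,0]]]'|grep -E 'pos|ft'
```

```text
position: [0.5368, 0.2819, 0.1637]
ft_force: [-0.6, -0.0, 0.5]
position: [0.5371, 0.2821, 0.1635]
ft_force: [-1.2, -1.1, 5.9]
```

Contact is confirmed, so I release, rise and go to the nearer blue jar.

```bash
python3 -m jog '[[[0.6,0,0,-0.04,0],[1,0,0,0,0],[1,0,0,0,0],[1,0,0,-0.3,0],[1,0,0,-0.7,0],[1,0,0,-0.9,0],[1,0,0.3,-0.4,0],[1,-0.1,0.8,0,0],[1,-0.12,1,0,0],[1,-0.13,1,0,0]]]'; python3 -m jog '[[[1,-0.13,1,0,0],[1,-0.13,1,0,0],[1,-0.13,1,0,0],[1,-0.13,1,0,0],[1,-0.13,1,0,0],[1,-0.13,1,0,0],[1,-0.13,1,0,0],[1,-0.13,1,0,0],[1,-0.1,0.6,0,0],[1,0,0.3,0,0]]]';python3 go.py .595 -.202 .043
python3 - <<'E'
from h import *
grab('wrist');im,P,d=cloud('wrist'); cv2.imwrite('pics/w3.png',im[...,::-1])
hsv=cv2.cvtColor(im,cv2.COLOR_RGB2HSV)
m=(abs(hsv[...,0].astype(int)-109)<9)&(hsv[...,1]>150)&(P[...,2]>.078)&(P[...,2]<.092)
n,l,st,c=cv2.connectedComponentsWithStats(m.astype(np.uint8))
for i in range(1,n):
    if st[i,4]>300: q=P[l==i]; print(c[i].round(),st[i,4],cv2.minEnclosingCircle(q[:,:2].astype(np.float32)),q.mean(0).round(4))
E
```

```text
time: 12.12
position: [0.5536, 0.1557, 0.2552]
tool_rot: [3.117, 0.391, -0.0]
ft_force: [-0.4, -0.2, 1.0]
grip_width: 0.995
time: 13.38
position: [0.5966, -0.2009, 0.2552]
tool_rot: [3.117, 0.387, -0.001]
ft_force: [-0.2, 0.1, -0.1]
grip_width: 1.002
t 13.38 pos [ 0.5966 -0.2009  0.2552] f [-0.2  0.1 -0.1] grip 1.002 
shift [-0.041  0.013  5.305] turn 0.03 | final axes [-0.045  0.016  5.305] tilt [-9.e-04  5.e-04 -1.e+00] j7 -0.92
[280. 184.] 1473 ((0.5967956185340881, -0.2048529088497162), 0.026577623561024666) [ 0.5974 -0.2045  0.085 ]
[395. 210.] 1387 ((0.6007396578788757, -0.3514920473098755), 0.027051938697695732) [ 0.6008 -0.3499  0.0847]
```

```bash
python3 -m jog '[[[1,-0.02,0.03,1,0],[1,0,0,1,0],[1,0,0,1,0],[1,0,0,1,0],[1,0,0,0.7,0],[1,0,0,0.4,0],[1,0,0,0.2,0],[1,0,0,0,0]]]'; python3 go.py .596 -.2035 .043
```

```text
time: 14.42
position: [0.5975, -0.1993, 0.0437]
tool_rot: [-3.117, -0.393, -0.001]
ft_force: [0.8, -0.3, 0.3]
grip_width: 1.001
t 14.43 pos [ 0.5975 -0.1993  0.0437] f [ 0.8 -0.3  0.3] grip 1.001 
shift [-0.061  0.093  0.017] turn 0.07 | final axes [-0.061  0.094  0.017] tilt [ 4.e-04  1.e-04 -1.e+00] j7 -0.85
```

```bash
python3 -m jog '[[[1,-0.06,0.1,0.02,0],[1,0,0,0,0],[0.4,0,0,0,0],[0.4,0,0,0,0],[0.4,0,0,0,0],[0.4,0,0,0,0],[0.4,0,0,0,0],[0.4,0,0,0,0],[0.4,0,0,0,0]]]' 20; python3 go.py .6533 -.0203 .19
```

```text
time: 15.55
position: [0.5958, -0.2039, 0.0425]
tool_rot: [-3.117, -0.392, -0.0]
ft_force: [0.0, -0.9, 0.1]
grip_width: 0.617
t 15.55 pos [ 0.5958 -0.2039  0.0425] f [ 0.  -0.9  0.1] grip 0.617 
shift [ 2.53  -4.092 -3.686] turn 0.07 | final axes [ 2.505 -4.107 -3.687] tilt [ 1.e-04 -0.e+00 -1.e+00] j7 -0.84
```

```bash
python3 -m jog '[[[0.4,0,0,-0.3,0],[0.4,0,0,-0.7,0],[0.4,0,0,-1,0],[0.4,0,-0.1,-1,0],[0.4,0.3,-0.5,-0.6,0],[0.4,0.5,-0.8,-0.1,0],[0.4,0.6,-0.95,0,0],[0.4,0.5,-0.8,0,0],[0.4,0.4,-0.6,0,0],[0.4,0.2,-0.35,0,0]]]'; python3 -m jog '[[[0.4,0,0,0,0],[0.4,0,0,0,0]]]'; python3 go.py .6533 -.0203 .1405
python3 - <<'E'
from h import *
grab('side'); im,P,d=cloud('side'); cv2.imwrite('pics/s1.png',cv2.resize(im[120:280,160:370,::-1],(787,600),interpolation=cv2.INTER_CUBIC))
E
```

```text
time: 16.8
position: [0.6522, -0.018, 0.1906]
tool_rot: [-3.116, -0.396, 0.0]
ft_force: [0.4, 0.1, -2.1]
grip_width: 0.616
time: 17.05
position: [0.6516, -0.0226, 0.1908]
tool_rot: [3.116, 0.388, -0.0]
ft_force: [-0.7, -1.3, -1.7]
grip_width: 0.611
t 17.05 pos [ 0.6516 -0.0226  0.1908] f [-0.7 -1.3 -1.7] grip 0.611 
shift [ 0.056 -0.046  1.257] turn 0.04 | final axes [ 0.055 -0.045  1.257] tilt [-4.0e-04  1.2e-03 -1.0e+00] j7 -1.2
```

View pics/s1.png

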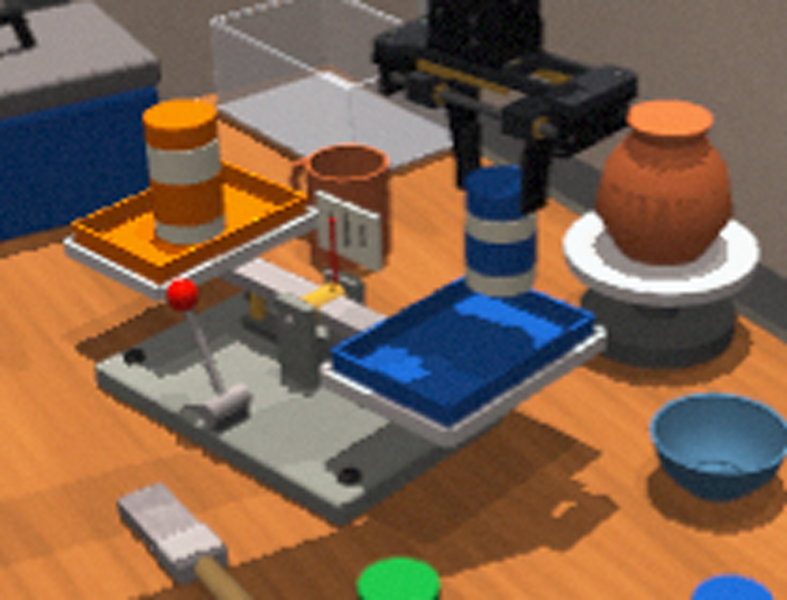

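The crop shows the orange jar upright in its pan at (185,170), and the blue jar held upright over the far half of the blue pan at (500,230). I lower it.

```bash
python3 -m jog '[[[0.4,0.05,-0.04,0.4,0],[0.4,0,0,0.5,0],[0.4,0,0,0.2,0],[0.4,0,0,0.1,0],[0.4,0,0,0.03,0],[0.4,0,0,0,0],[0.4,0,0,0,0]]]';python3 -m jog '[[[0.4,0,0,0.03,0],[0.4,0,0,0,0]]]'|grep -E 'pos|ft';python3 -m jog '[[[0.4,0,0,0.02,0],[0.4,0,0,0,0]]]'|grep -E 'pos|ft'
```

```text
time: 17.98
position: [0.654, -0.0183, 0.1418]
tool_rot: [3.117, 0.392, 0.002]
ft_force: [1.0, 0.5, -2.2]
grip_width: 0.614
position: [0.6542, -0.0184, 0.1411]
ft_force: [-0.1, 0.1, 1.7]
position: [0.6541, -0.0185, 0.1398]
ft_force: [0.9, -0.5, 1.8]
```

```bash
python3 -m jog '[[[0.7,0,0,-0.02,0],[1,0,0,0,0],[1,0,0,0,0],[1,0,0,-0.4,0],[1,0,0,-1,0],[1,0,0,-1,0],[1,-0.2,0.4,-0.5,0],[1,-0.4,0.8,0,0],[1,-0.4,1,0,0],[1,-0.45,1,0,0]]]'; python3 -m jog '[[[1,-0.45,1,0,0],[1,-0.45,1,0,0],[1,-0.4,1,0,0],[1,-0.3,0.8,0,0],[1,-0.2,0.5,0,0],[1,-0.07,0.2,0,0],[1,0,0,0,0],[1,0,0,0,0]]]';python3 go.py .6 -.35 .043
python3 - <<'E'
from h import *
grab('wrist');im,P,d=cloud('wrist')
hsv=cv2.cvtColor(im,cv2.COLOR_RGB2HSV)
m=(abs(hsv[...,0].astype(int)-109)<9)&(hsv[...,1]>150)&(P[...,2]>.078)&(P[...,2]<.092)
n,l,st,c=cv2.connectedComponentsWithStats(m.astype(np.uint8))
for i in range(1,n):
    if st[i,4]>300: q=P[l==i]; print(c[i].round(),st[i,4],cv2.minEnclosingCircle(q[:,:2].astype(np.float32)),q.mean(0).round(4))
E
```

```text
time: 19.73
position: [0.628, -0.1593, 0.2561]
tool_rot: [3.117, 0.391, -0.001]
ft_force: [0.3, -0.1, -0.1]
grip_width: 1.001
time: 20.72
position: [0.6021, -0.3477, 0.2561]
tool_rot: [-3.115, -0.396, -0.001]
ft_force: [0.5, -0.2, 0.3]
grip_width: 0.998
t 20.73 pos [ 0.6021 -0.3477  0.2561] f [ 0.5 -0.2  0.3] grip 0.998 
shift [-0.069  0.048  5.328] turn 0.1 | final axes [-0.065  0.043  5.328] tilt [ 6.e-04 -1.e-03 -1.e+00] j7 -0.66
[280. 186.] 1473 ((0.6003295183181763, -0.352175235748291), 0.02674761414527893) [ 0.6007 -0.3518  0.085 ]
```

```bash
python3 -m jog '[[[1,-0.07,0.07,1,0],[1,0,0,1,0],[1,0,0,1,0],[1,0,0,1,0],[1,0,0,0.7,0],[1,0,0,0.4,0],[1,0,0,0.2,0],[1,0,0,0,0]]]'; python3 go.py .6 -.351 .0425
```

```text
time: 21.78
position: [0.5996, -0.3528, 0.0445]
tool_rot: [3.117, 0.393, 0.001]
ft_force: [-0.4, -0.3, 0.2]
grip_width: 1.001
t 21.77 pos [ 0.5996 -0.3528  0.0445] f [-0.4 -0.3  0.2] grip 1.001 
shift [ 0.022 -0.042  0.051] turn 0.07 | final axes [ 0.021 -0.042  0.051] tilt [ 4.e-04  2.e-04 -1.e+00] j7 -0.59
```

```bash
python3 -m jog '[[[1,0.02,-0.03,0.05,0],[0.4,0,0,0,0],[0.4,0,0,0,0],[0.4,0,0,0,0],[0.4,0,0,0,0],[0.4,0,0,0,0],[0.4,0,0,0,0],[0.4,0,0,0,0],[0.4,0,0,-0.3,0],[0.4,0,0,-0.7,0]]]'; python3 -m jog '[[[0.4,0,0,-1,0],[0.4,0,-0.1,-1,0],[0.4,0.1,-0.5,-0.6,0],[0.4,0.2,-0.8,-0.1,0],[0.4,0.2,-1,0,0],[0.4,0.2,-1,0,0],[0.4,0.2,-1,0,0],[0.4,0.15,-1,0,0],[0.4,0.1,-0.9,0,0],[0.4,0.1,-0.7,0,0]]]'; python3 -m jog '[[[0.4,0.04,-0.4,0,0],[0.4,0,-0.25,0,0],[0.4,0,0,0,0],[0.4,0,0,0,0]]]'; python3 go.py .5757 -.0397 .1405
```

```text
time: 23.02
position: [0.5985, -0.3507, 0.0812]
tool_rot: [-3.115, -0.392, 0.005]
ft_force: [-0.2, -0.2, -1.7]
grip_width: 0.612
time: 24.28
position: [0.5784, -0.0661, 0.1907]
tool_rot: [-3.116, -0.394, -0.001]
ft_force: [-0.1, -0.4, -2.3]
grip_width: 0.614
time: 24.78
position: [0.5739, -0.0439, 0.1902]
tool_rot: [3.117, 0.389, 0.0]
ft_force: [0.3, 0.2, -1.6]
grip_width: 0.614
t 24.77 pos [ 0.5739 -0.0439  0.1902] f [ 0.3  0.2 -1.6] grip 0.614 
shift [ 0.07  -0.092  1.243] turn 0.05 | final axes [ 0.07  -0.091  1.244] tilt [ 0.e+00  8.e-04 -1.e+00] j7 -1.21
```

```bash
python3 -m jog '[[[0.4,0.07,-0.09,0.4,0],[0.4,0,0,0.5,0],[0.4,0,0,0.2,0],[0.4,0,0,0.1,0],[0.4,0,0,0.03,0],[0.4,0,0,0,0],[0.4,0,0,0,0]]]';python3 -m jog '[[[0.4,0,0,0.03,0],[0.4,0,0,0,0]]]'|grep -E 'pos|ft';python3 -m jog '[[[0.4,0,0,0.02,0],[0.4,0,0,0,0]]]'|grep -E 'pos|ft'
```

```text
time: 25.65
position: [0.576, -0.0382, 0.1414]
tool_rot: [3.117, 0.392, 0.002]
ft_force: [0.2, -0.0, -1.8]
grip_width: 0.614
position: [0.5761, -0.0383, 0.1401]
ft_force: [0.8, -0.1, -0.5]
position: [0.576, -0.0384, 0.1392]
ft_force: [1.1, -0.7, 0.5]
```

```bash
python3 -m jog '[[[0.7,0,0,0,0],[1,0,0,0,0],[1,0,0,0,0],[1,0,0,-0.4,0],[1,0,0,-1,0],[1,0,0,-1,0],[1,-0.2,-0.3,-0.5,0],[1,-0.3,-0.6,0,0],[1,-0.3,-0.8,0,0],[1,-0.3,-0.9,0,0]]]'; python3 -m jog '[[[1,-0.3,-0.9,0,0],[1,-0.25,-0.8,0,0],[0.7,-0.2,-0.5,0,0],[0.45,-0.09,-0.3,0,0],[0.45,0,0,0,0],[0.45,0,0,0,0],[0.45,0,0,0,0]]]';python3 go.py .4513 .141 .112
python3 - <<'E'
from h import *
print(np.array(eyes.camera_params('wrist')['mount']).round(3))
grab('wrist');im,P,d=cloud('wrist');cv2.imwrite('pics/w4.png',im[...,::-1])
hsv=cv2.cvtColor(im,cv2.COLOR_RGB2HSV)
m=((hsv[...,0]<5)|(hsv[...,0]>175))&(hsv[...,1]>180)&(P[...,2]>.1)&(P[...,2]<.14)
n,l,st,c=cv2.connectedComponentsWithStats(m.astype(np.uint8))
for i in range(1,n):
    if st[i,4]>80: q=P[l==i]; print(c[i].round(),st[i,4],cv2.minEnclosingCircle(q[:,:2].astype(np.float32)),q.mean(0).round(4),q.max(0).round(4))
E
```

```text
time: 27.4
position: [0.5056, 0.0528, 0.2549]
tool_rot: [-3.117, -0.392, 0.001]
ft_force: [-0.5, 0.6, -0.4]
grip_width: 1.004
time: 28.28
position: [0.4504, 0.1393, 0.2549]
tool_rot: [3.117, 0.389, 0.0]
ft_force: [-0.3, 1.1, -0.1]
grip_width: 0.52
t 28.27 pos [0.4504 0.1393 0.2549] f [-0.3  1.1 -0.1] grip 0.52 
shift [ 0.032 -0.036  3.573] turn 0.05 | final axes [ 0.032 -0.035  3.573] tilt [-0.e+00  2.e-04 -1.e+00] j7 -1.71
[[ 0.001 -0.966 -0.26   0.07 ]
 [ 1.     0.001 -0.     0.001]
 [ 0.001 -0.26   0.966 -0.191]
 [ 0.     0.     0.     1.   ]]
[281. 184.] 423 ((0.4589526057243347, 0.13672928512096405), 0.01262721512466669) [0.4602 0.1373 0.1324] [0.4715 0.1491 0.1369]
```

View pics/w4.png

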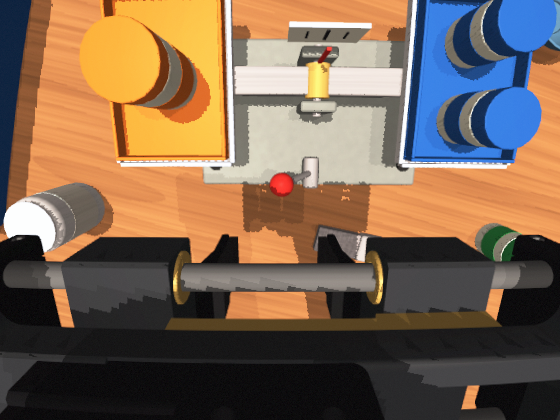

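The wrist view shows both blue jars standing in the blue pan at (500,25) and (495,118), the orange jar in its pan at (125,60), and the red knob at (281,184). I'll cage the knob between part-open fingers.

```bash
python3 -m jog '[[[0.5,0.07,0.11,0.5,0],[0.5,0,0,0.8,0],[0.5,0,0,0.7,0],[0.5,0,0,0,0]]]'; python3 go.py .4541 .1355 .112
```

```text
time: 28.82
position: [0.4524, 0.1356, 0.1731]
tool_rot: [3.116, 0.39, -0.007]
ft_force: [-0.7, -0.4, 0.3]
grip_width: 0.497
t 28.82 pos [0.4524 0.1356 0.1731] f [-0.7 -0.4  0.3] grip 0.497 
shift [0.048 0.012 1.527] turn 0.06 | final axes [0.041 0.013 1.527] tilt [-0.0044  0.001  -1.    ] j7 -1.68
```

```bash
python3 -m jog '[[[0.5,0.03,0.01,0.5,0],[0.5,0,0,0.5,0],[0.5,0,0,0.3,0],[0.5,0,0,0.1,0],[0.5,0,0,0,0]]]'; python3 go.py .4541 .1355 .112
```

```text
time: 29.45
position: [0.4554, 0.1367, 0.1195]
tool_rot: [-3.117, -0.392, -0.001]
ft_force: [-0.1, -0.5, 0.4]
grip_width: 0.5
t 29.45 pos [0.4554 0.1367 0.1195] f [-0.1 -0.5  0.4] grip 0.5 
shift [-0.04   0.021  0.188] turn 0.07 | final axes [-0.04   0.021  0.188] tilt [ 8.e-04 -1.e-04 -1.e+00] j7 -1.67
```

```bash
python3 -m jog '[[[0.5,-0.04,0.05,0.15,0],[0.5,0,0.1,0,0],[0.5,0,0.08,0,0],[0.5,0,0.08,0,0],[0.5,0,0.08,0,0],[0.5,0,0.08,0,0],[0.5,0,0.08,0,0],[0.5,0,0.08,0,0],[0.5,0,0.08,0,0],[0.5,0,0.08,0,0]]]'; python3 -m jog '[[[0.5,0,0.06,0,0],[0.5,0,0.06,0,0],[0.5,0,0.06,0,0],[0.5,0,0.06,0,0],[0.5,0,0.06,0,0]]]'
```

```text
time: 30.7
position: [0.4614, 0.1054, 0.113]
tool_rot: [-3.117, -0.392, -0.0]
ft_force: [-0.5, -0.5, -1.0]
grip_width: 0.499
time: 31.32
position: [0.4643, 0.0938, 0.113]
tool_rot: [-3.117, -0.392, -0.0]
ft_force: [0.5, 0.1, 0.2]
grip_width: 0.5
```

There is no push force although the tool has moved 40 mm, so I need to look.

Run:
```python
from h import *
grab('side'); im,P,d=cloud('side'); cv2.imwrite('pics/s2.png',cv2.resize(im[130:270,150:340,::-1],(800,590),interpolation=cv2.INTER_CUBIC))
grab('wrist'); im,P,d=cloud('wrist')
hsv=cv2.cvtColor(im,cv2.COLOR_RGB2HSV)
m=((hsv[...,0]<5)|(hsv[...,0]>175))&(hsv[...,1]>180)&(P[...,2]>.08)&(P[...,2]<.15)
n,l,st,c=cv2.connectedComponentsWithStats(m.astype(np.uint8))
for i in range(1,n):
    if st[i,4]>40: q=P[l==i]; print(c[i].round(),st[i,4],q.mean(0).round(4))
```

```text
[272.  11.] 145 [0.591  0.1281 0.1164]
[207. 231.] 1190 [0.4624 0.1358 0.132 ]
```

View pics/s2.png

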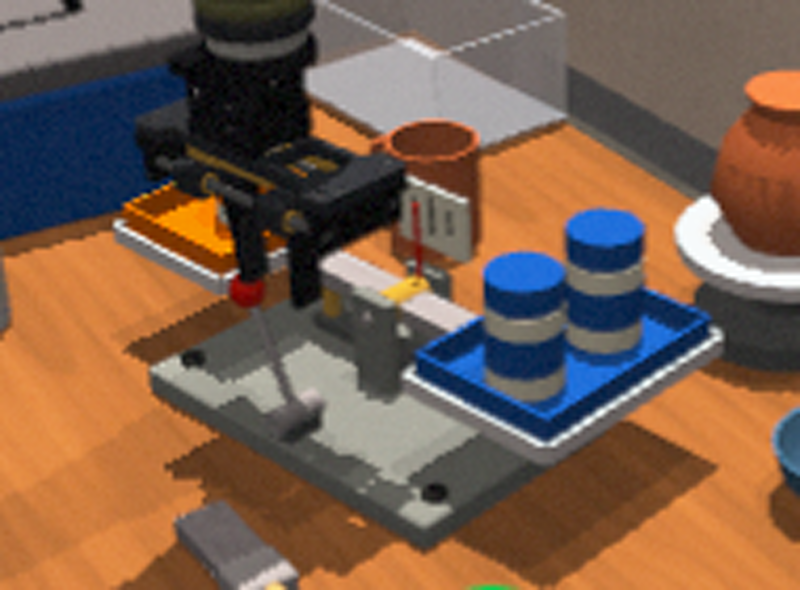

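The fingers slid past the knob. The knob, at (245,290), occludes the left fingertip, so the fingers were behind it. I'll locate the knob and finger in the side depth.

Run:
```python
from h import *
im,P,d=cloud('side'); hsv=cv2.cvtColor(im,cv2.COLOR_RGB2HSV)
s=get_state(); print(s['position'],s['ft_force'].round(1))
M=R.from_rotvec(s['tool_rot']).as_matrix()
def pt(n,m):
    q=P[m]; print(n,m.sum(),'world',q.mean(0).round(4),'lo',q.min(0).round(4),'hi',q.max(0).round(4),'tool',((q.mean(0)-s['position'])@M).round(4))
B=np.zeros(d.shape,bool);B[180:215,195:225]=1
m=((hsv[...,0]<6)|(hsv[...,0]>174))&(hsv[...,1]>180)&(P[...,2]>.1)&B; pt('knob',m)
cam=np.load('side.npz')['T'][:3,3]; q=P[m].mean(0); r=(q-cam)/np.linalg.norm(q-cam); c=q+r*.0087; print('centre est',c.round(4),'tool',((c-s['position'])@M).round(4))
for u,v in((245,260),(305,280),(305,298),(300,370),(295,410)):
    x,y=150+int(u*190/800),130+int(v*140/590); print((u,v),P[y,x].round(4),((P[y,x]-s['position'])@M).round(4))
```

```text
[0.46437017 0.09362694 0.11299625] [-0.2  0.5 -0.6]
knob 47 world [0.4544 0.1217 0.1305] lo [0.4455 0.0031 0.1141] hi [0.4709 0.1438 0.2312] tool [-0.0027 -0.0297 -0.0175]
centre est [0.4574 0.1287 0.1262] tool [ 0.0019 -0.0357 -0.0132]
(245, 260) [0.4486 0.1109 0.1613] [-0.011  -0.0206 -0.0483]
(305, 280) [0.469  0.064  0.1602] [-0.0029  0.0299 -0.0472]
(305, 298) [0.4665 0.0609 0.1495] [-0.006   0.0322 -0.0365]
(300, 370) [0.5084 0.1684 0.0215] [ 0.0612 -0.0616  0.0915]
(295, 410) [0.4652 0.0889 0.0435] [-0.0003  0.0048  0.0695]
```

Run:
```python
from h import *
z=np.load('side.npz'); s=get_state(); M=R.from_rotvec(s['tool_rot']).as_matrix()
C=np.linalg.inv(z['T'])
def pr(w): 
    u=cv2.projectPoints((C[:3,:3]@w+C[:3,3]).reshape(1,3),np.zeros(3),np.zeros(3),z['K'],np.array([float(z['k1']),0,0,0]))[0].ravel()
    return ((u-[150,130])*[800/190,590/140]).round()
for t in([0,.029,0],[0,-.029,0],[0,.029,-.04],[0,-.029,-.07],[0,.029,-.07]): print(t,pr(s['position']+M@np.array(t)))
for w in([.459,.1367,.122],[.4574,.1347,.12]): print(w,pr(np.array(w)))
im,P,d=cloud('side'); r=np.round(((P-s['position'])@M)*1000)
for y in range(182,212,3): print(y,[tuple(int(a) for a in r[y,x]) for x in(206,209,218,221,224)])
```

```text
[0, 0.029, 0] [311. 336.]
[0, -0.029, 0] [255. 308.]
[0, 0.029, -0.04] [306. 285.]
[0, -0.029, -0.07] [246. 219.]
[0, 0.029, -0.07] [303. 246.]
[0.459, 0.1367, 0.122] [246. 287.]
[0.4574, 0.1347, 0.12] [246. 292.]
182 [(-8, -29, -73), (-4, -20, -75), (-34, 56, -113), (-33, 68, -117), (-37, 84, -124)]
185 [(-12, -26, -66), (-5, -20, -66), (-33, 54, -103), (-8, 36, -87), (-38, 85, -116)]
188 [(-12, -26, -57), (-2, -26, -53), (-11, 26, -75), (-12, 39, -80), (-37, 82, -105)]
191 [(-11, -30, -45), (-7, -21, -46), (-12, 25, -65), (-11, 37, -69), (1, 36, -64)]
194 [(42, -100, 14), (-10, -19, -38), (181, -213, 115), (-9, 33, -57), (1, 35, -54)]
197 [(-6, -39, -20), (-11, -19, -29), (165, -195, 114), (-6, 29, -45), (2, 32, -43)]
200 [(-4, -43, -7), (1, -36, -7), (155, -184, 117), (-11, 34, -39), (2, 32, -33)]
203 [(110, -195, 113), (2, -39, 5), (117, -139, 95), (-7, 27, -25), (126, -118, 91)]
206 [(98, -182, 115), (79, -141, 90), (102, -121, 93), (108, -114, 93), (114, -105, 92)]
209 [(64, -139, 94), (72, -133, 95), (90, -109, 94), (97, -102, 94), (100, -90, 91)]
```

The fingertips retract about 20 mm when part open, so they passed just above the knob. I'll go back over it and come down 25 mm lower.

```bash
python3 -m jog '[[[0.5,0,0,-0.3,0],[0.5,-0.05,-0.4,-0.1,0],[0.5,0,-0.5,0,0],[0.5,0,-0.17,0,0],[0.5,0,0,0.1,0],[0.5,0,0,0,0],[0.5,0,0,0,0]]]'; python3 go.py .4541 .1355 .088
python3 - <<'E'
from h import *
grab('wrist'); im,P,d=cloud('wrist'); hsv=cv2.cvtColor(im,cv2.COLOR_RGB2HSV)
s=get_state();M=R.from_rotvec(s['tool_rot']).as_matrix()
m=((hsv[...,0]<5)|(hsv[...,0]>175))&(hsv[...,1]>180)&(P[...,2]>.08)&(P[...,2]<.15);m[:100]=0
q=P[m];(c,r)=cv2.minEnclosingCircle(q[:,:2].astype(np.float32)); print(m.sum(),c,r,((np.r_[c,.122]-s['position'])@M).round(4))
E
```

```text
time: 32.3
position: [0.4518, 0.1343, 0.1248]
tool_rot: [3.117, 0.39, -0.0]
ft_force: [0.3, -0.3, -0.5]
grip_width: 0.501
t 32.3 pos [0.4518 0.1343 0.1248] f [ 0.3 -0.3 -0.5] grip 0.501 
shift [ 0.063 -0.016  0.921] turn 0.06 | final axes [ 0.062 -0.016  0.921] tilt [-2.e-04  2.e-04 -1.e+00] j7 -1.67
1151 (0.45935094356536865, 0.13659940659999847) 0.012801501899957657 [ 0.0078 -0.0003  0.003 ]
```

```bash
python3 -m jog '[[[0.5,0.07,0,0.3,0],[0.5,0,0,0.3,0],[0.5,0,0,0.3,0],[0.5,0,0,0,0]]]'; python3 -m jog '[[[0.5,0,0.1,0,0],[0.5,0,0.1,0,0],[0.5,0,0.08,0,0],[0.5,0,0.08,0,0],[0.5,0,0.06,0,0],[0.5,0,0.06,0,0]]]'
```

```text
time: 32.85
position: [0.4533, 0.1352, 0.0874]
tool_rot: [3.116, 0.392, -0.004]
ft_force: [0.3, 0.1, 0.8]
grip_width: 0.499
time: 33.6
position: [0.4594, 0.1218, 0.0909]
tool_rot: [-3.11, -0.395, -0.004]
ft_force: [-3.1, 9.3, 7.2]
grip_width: 0.503
```

```bash
for i in 1; do python3 -m jog '[[[0.5,0,0.05,0,0],[0.5,0,0.05,0,0],[0.5,0,0.05,0,0],[0.5,0,0.05,0,0],[0.5,0,0.05,0,0],[0.5,0,0.05,0,0],[0.5,0,0.05,0,0],[0.5,0,0.05,0,0],[0.5,0,0.05,0,0],[0.5,0,0.05,0,0]]]'; done
python3 - <<'E'
from h import *
grab('top'); im,P,d=cloud('top')
for px in ((125,225),(150,240),(275,170),(290,220)): print(px,P[px[1],px[0]].round(4))
E
```

```text
time: 34.85
position: [0.4649, 0.1009, 0.0906]
tool_rot: [-3.112, -0.394, -0.004]
ft_force: [-1.1, 5.7, 4.1]
grip_width: 0.503
(125, 225) [0.5201 0.2782 0.2146]
(150, 240) [0.4527 0.1319 0.5372]
(275, 170) [ 0.6573 -0.0286  0.1791]
(290, 220) [ 0.5622 -0.0667  0.0885]
```

```bash
python3 -m jog '[[[0.5,0,0.05,0,0],[0.5,0,0.05,0,0],[0.5,0,0.05,0,0],[0.5,0,0.05,0,0],[0.5,0,0.05,0,0],[0.5,0,0.05,0,0],[0.5,0,0.05,0,0],[0.5,0,0.05,0,0],[0.5,0,0.05,0,0],[0.5,0,0.05,0,0]]]'; python3 -m jog '[[[0.5,0,0.05,0,0],[0.5,0,0.05,0,0],[0.5,0,0.05,0,0],[0.5,0,0.05,0,0],[0.5,0,0.05,0,0],[0.5,0,0.05,0,0],[0.5,0,0.05,0,0],[0.5,0,0.05,0,0],[0.5,0,0.05,0,0],[0.5,0,0.05,0,0]]]'
python3 - <<'E'
from h import *
grab('side'); im,P,d=cloud('side'); cv2.imwrite('pics/s3.png',cv2.resize(im[130:270,150:340,::-1],(800,590),interpolation=cv2.INTER_CUBIC))
E
```

```text
time: 36.15
position: [0.4697, 0.0807, 0.0903]
tool_rot: [-3.113, -0.394, -0.003]
ft_force: [-2.1, 5.4, 4.3]
grip_width: 0.497
time: 37.4
position: [0.4746, 0.0593, 0.0886]
tool_rot: [-3.116, -0.392, -0.002]
ft_force: [0.5, 5.3, -2.9]
grip_width: 0.498
```

View pics/s3.png

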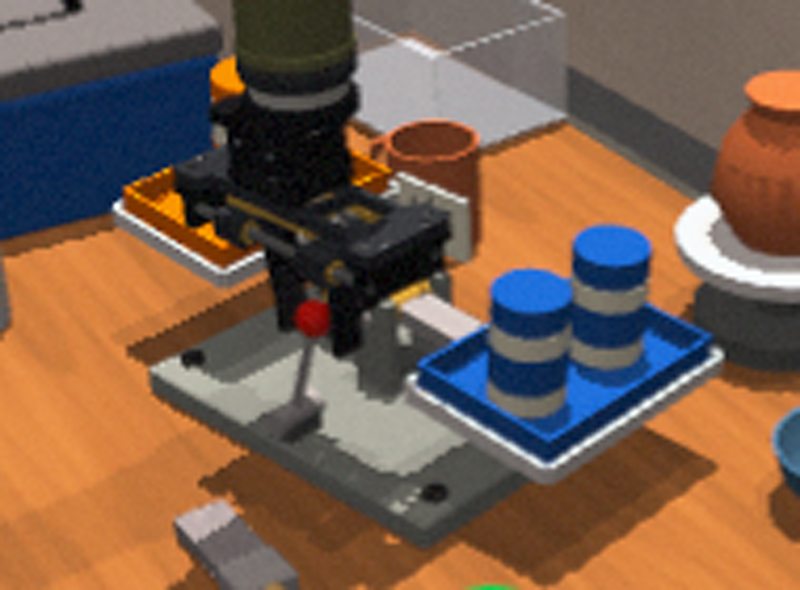

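The lever at (312,320) is now past upright, and the beam has tipped with the blue side down; all jars are still standing. I carry on to the stop.

```bash
python3 -m jog '[[[0.5,0,0.05,0,0],[0.5,0,0.05,0,0],[0.5,0,0.05,0,0],[0.5,0,0.05,0,0],[0.5,0,0.05,0,0],[0.5,0,0.05,0,0],[0.5,0,0.05,0,0],[0.5,0,0.05,0,0],[0.5,0,0.05,0,0],[0.5,0,0.05,0,0]]]'; python3 -m jog '[[[0.5,0,0.04,0,0],[0.5,0,0,0,0],[0.5,0,0,0,0]]]'
python3 - <<'E'
from h import *
s=get_state();M=R.from_rotvec(s['tool_rot']).as_matrix()
grab('wrist'); im,P,d=cloud('wrist'); hsv=cv2.cvtColor(im,cv2.COLOR_RGB2HSV)
m=((hsv[...,0]<5)|(hsv[...,0]>175))&(hsv[...,1]>180)&(P[...,2]>.08)&(P[...,2]<.15);m[:100]=0
q=P[m]; c,r=cv2.minEnclosingCircle(q[:,:2].astype(np.float32)); print(m.sum(),c,r,((np.r_[c,.122]-s['position'])@M).round(4))
dv=np.array([.459,.1367])-np.array(c); print('knob travel',np.linalg.norm(dv))
E
```

```text
time: 38.7
position: [0.4758, 0.0435, 0.0867]
tool_rot: [-3.111, -0.395, 0.009]
ft_force: [-2.4, 16.3, -5.0]
grip_width: 0.499
time: 39.08
position: [0.4758, 0.0436, 0.0866]
tool_rot: [-3.11, -0.397, 0.009]
ft_force: [-3.3, 15.9, -6.4]
grip_width: 0.501
1564 (0.4801711440086365, 0.053514961153268814) 0.012818005867302418 [ 0.0065 -0.0088 -0.0353]
knob travel 0.08583686869036287
```

At the stop: force has risen to 16 N and the knob has travelled about 86 mm. Now I bring it back.

```bash
python3 -m jog '[[[0.5,0,-0.2,0,0],[0.5,0,-0.2,0,0],[0.5,0,-0.1,0,0],[0.5,0,-0.08,0,0],[0.5,0,-0.06,0,0],[0.5,0,-0.06,0,0],[0.5,0,-0.06,0,0],[0.5,0,-0.06,0,0],[0.5,0,-0.06,0,0],[0.5,0,-0.06,0,0]]]'; python3 -m jog '[[[0.5,0,-0.06,0,0],[0.5,0,-0.06,0,0],[0.5,0,-0.06,0,0],[0.5,0,-0.06,0,0],[0.5,0,-0.06,0,0],[0.5,0,-0.06,0,0],[0.5,0,-0.06,0,0],[0.5,0,-0.06,0,0],[0.5,0,-0.06,0,0],[0.5,0,-0.06,0,0]]]'
```

```text
time: 40.38
position: [0.4731, 0.0687, 0.0909]
tool_rot: [3.111, 0.386, 0.007]
ft_force: [2.5, -11.9, 9.2]
grip_width: 0.501
time: 41.62
position: [0.4666, 0.0946, 0.0904]
tool_rot: [3.114, 0.388, 0.006]
ft_force: [2.0, -6.8, 5.5]
grip_width: 0.505
```

```bash
python3 -m jog '[[[0.5,0,-0.06,0,0],[0.5,0,-0.06,0,0],[0.5,0,-0.06,0,0],[0.5,0,-0.06,0,0],[0.5,0,-0.06,0,0],[0.5,0,-0.06,0,0],[0.5,0,-0.06,0,0],[0.5,0,-0.06,0,0],[0.5,0,-0.06,0,0],[0.5,0,-0.06,0,0]]]'; python3 go.py .4541 .1355 .088
```

```text
time: 42.88
position: [0.4602, 0.1187, 0.0901]
tool_rot: [3.115, 0.389, 0.005]
ft_force: [1.4, -4.9, 3.7]
grip_width: 0.498
t 42.88 pos [0.4602 0.1187 0.0901] f [ 1.4 -4.9  3.7] grip 0.498 
shift [-0.043 -0.445  0.052] turn 0.05 | final axes [-0.045 -0.444  0.053] tilt [ 0.0027  0.0028 -1.    ] j7 -1.62
```

```bash
python3 -m jog '[[[0.5,0,-0.06,0,0],[0.5,0,-0.06,0,0],[0.5,0,-0.06,0,0],[0.5,0,-0.06,0,0],[0.5,0,-0.06,0,0],[0.5,0,-0.06,0,0],[0.5,0,-0.06,0,0],[0.5,0,-0.06,0,0],[0.5,0,-0.06,0,0],[0.5,0,-0.06,0,0]]]'; python3 -m jog '[[[0.5,0,-0.06,0,0],[0.5,0,-0.06,0,0],[0.5,0,0,0,0]]]'
```

```text
time: 44.12
position: [0.4533, 0.141, 0.0883]
tool_rot: [3.113, 0.388, 0.001]
ft_force: [3.5, -7.2, -3.3]
grip_width: 0.495
time: 44.5
position: [0.4513, 0.1453, 0.0878]
tool_rot: [3.113, 0.389, -0.001]
ft_force: [2.4, -6.5, -4.7]
grip_width: 0.507
```

```bash
python3 -m jog '[[[0.5,0,-0.06,0,0],[0.5,0,-0.06,0,0],[0.5,0,0,0,0]]]'; python3 -m jog '[[[0.5,0,-0.05,0,0],[0.5,0,0,0,0]]]'
```

```text
time: 44.88
position: [0.4496, 0.1495, 0.0875]
tool_rot: [3.112, 0.388, -0.003]
ft_force: [1.2, -7.3, -6.0]
grip_width: 0.499
time: 45.12
position: [0.4494, 0.1503, 0.0874]
tool_rot: [3.111, 0.387, -0.004]
ft_force: [2.8, -8.5, -5.7]
grip_width: 0.503
```

```bash
python3 -m jog '[[[0.5,0,-0.05,0,0],[0.5,0,-0.05,0,0],[0.5,0,0,0,0]]]'; python3 -m jog '[[[0.5,0,0.2,0,0],[0.5,0,0.2,0,0],[0.5,0,0.07,0,0],[0.5,0,0,0,0],[0.5,0,0,-0.2,0],[0.5,0,0,-0.6,0],[0.5,0,0,-1,0],[0.5,0,0,-1,0],[0.5,0,0,-1,0],[0.5,0,0,-0.5,0]]]'
```

```text
time: 45.5
position: [0.4493, 0.1505, 0.0872]
tool_rot: [3.107, 0.383, -0.003]
ft_force: [5.1, -15.7, -6.1]
grip_width: 0.504
time: 46.75
position: [0.4539, 0.1418, 0.2642]
tool_rot: [-3.115, -0.393, -0.006]
ft_force: [0.4, -0.2, 0.3]
grip_width: 0.497
```

The home stop was confirmed at 16 N and the fingers are clear. Final check from the side and with the wrist.

```bash
python3 -m jog '[[[0.5,-0.3,0,-0.5,0],[0.5,-0.3,0,-1,0],[0.5,0,0,-0.5,0],[0.5,0,0,0,0],[0.5,0,0,0,0]]]'
python3 - <<'E'
from h import *
grab('wrist'); im,P,d=cloud('wrist'); hsv=cv2.cvtColor(im,cv2.COLOR_RGB2HSV)
m=((hsv[...,0]<5)|(hsv[...,0]>175))&(hsv[...,1]>180)&(P[...,2]>.1)&(P[...,2]<.15);m[:100]=0
q=P[m]; print('knob',m.sum(),cv2.minEnclosingCircle(q[:,:2].astype(np.float32)))
im2,_=grab('side'); im2,P2,_=cloud('side')
cv2.imwrite('pics/f.png',np.vstack([cv2.resize(im[:230,:,::-1],(560,230)),cv2.resize(im2[120:290,130:400,::-1],(560,353),interpolation=cv2.INTER_CUBIC)]))
grab('top'); exec(open('m.py').read().split("def pan")[0].split("jar('blue1'")[0])
fl=lambda h:(abs(hsv[...,0].astype(int)-h)<8)&(hsv[...,1]>150)&(P[...,2]>.088)&(P[...,2]<.108)
for n,h,px in(('blue',109,(275,198)),('orange',17,(142,225))):
    B=np.zeros(d.shape,bool);v,u=px[1],px[0];B[v-50:v+50,u-50:u+50]=1; q=P[fl(h)&B]; print(n,'floor z',np.median(q[:,2]).round(4),len(q))
E
```

```text
time: 47.38
position: [0.4294, 0.1352, 0.3402]
tool_rot: [3.117, 0.393, -0.002]
ft_force: [-0.8, -0.2, -0.9]
grip_width: 0.501
knob 265 ((0.457872211933136, 0.14193686842918396), 0.01237142737954855)
blue floor z 0.097 2014
orange floor z 0.0975 816
```

View pics/f.png

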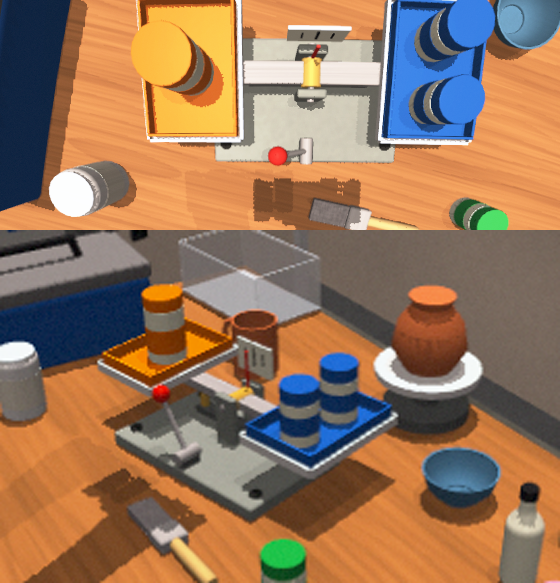

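The picture shows the jars upright in their pans, the knob home at (277,156) and the pans level. I hand the job in.

```bash
python3 -c "
from bench import job; print(job.close_job())"
```

```text
the job is handed in; nothing more can be done
None
```

The two small blue jars together hold more paint than the big orange one: with the lever over, the beam tipped blue side down. The job took about 47.5 s of the 72 s and has been handed in; no verdict came back.

**What I did:** I stood the orange jar in the orange pan and both blue jars along the blue pan with the beam locked. I then eased the lever over to its stop at about 16 N of push, and brought it back to the home stop at about 16 N.

**Last checks:**
- The knob is at its home position, about 91 mm back from the far end, which matches a full swing.
- The pan floors are level, at 97.0 mm (blue) and 97.5 mm (orange).
- All three jars are upright in their pans, and the arm is well clear.
- The green jar, bowl, bottle, mug and brush look unmoved in the pictures; I did not re-measure them.

**What disagreed:**
- **First lever pass:** it went over the knob without moving it, because the part-open fingertips sit about 20 mm higher than the tool point. I redid it lower.
- **Knob position:** the knob first measured about 5 mm short of where it ended up, so the lever was probably slightly off its stop at the start.
- **Wrist force:** it read only about 0.45 kg for the orange jar, too coarse to confirm the balance result independently.

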